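# Test-twist the glaze jars and set the loose-capped one aside

## Task

Three glaze jars stand in the sloped rack and one of them has a loose cap: find it by twisting the caps clockwise. Screw that cap fully home while its jar is still held in the rack, then take that jar out and set it gently down, upright, in the empty wooden tray; leave the two tight-capped jars in the rack and the other things on the table where they stand.

Things in the scene. Friction and masses are not known exactly. Their poses are not given: they have to be found in the camera images.
- cap_1_center (a point): centre (half-way up) of jar 1's screw cap: black ribbed plastic, 44 mm across, 28 mm tall. z points out of its top along the jar's axis, at the start leaning 30 degrees from vertical; x, y turn with the cap. Below it a 10 mm tall, 34 mm wide neck, then the jar's shoulder. The cap cannot come off and the jar may be carried by it. A tight cap holds against 3 N m.
- jar_1_center (a point): centre (half-way up) of glaze jar 1: square white plastic with a red-brown band, 56 x 56 mm, 116 mm tall with its cap, 0.2 to 0.5 kg. z points to its cap, whose centre is 44 mm away; the underside is 58 mm the other way; x, y square to its sides. The three jars look alike; exactly one has a loose cap, in a random place.
- cap_1 (a joint): turn of cap 1 on its jar, rad, growing clockwise seen from above its top (shut). Starts at -0.2 to 0.3, loose or tight alike. A loose cap turns easily (0.15 N m, either way) to a hard stop, fully home, at 1.0; backwards it stops at -0.6. A tight cap keeps its value: when twisted, the jar shifts some 5 degrees in its pocket, then the fingers slip on the cap.
- cap_2_center (a point): centre (half-way up) of jar 2's screw cap: black ribbed plastic, 44 mm across, 28 mm tall. z points out of its top along the jar's axis, at the start leaning 30 degrees from vertical; x, y turn with the cap. Below it a 10 mm tall, 34 mm wide neck, then the jar's shoulder. The cap cannot come off and the jar may be carried by it. A tight cap holds against 3 N m.
- jar_2_center (a point): centre (half-way up) of glaze jar 2: square white plastic with a red-brown band, 56 x 56 mm, 116 mm tall with its cap, 0.2 to 0.5 kg. z points to its cap, whose centre is 44 mm away; the underside is 58 mm the other way; x, y square to its sides. The three jars look alike; exactly one has a loose cap, in a random place.
- cap_2 (a joint): turn of cap 2 on its jar, rad, growing clockwise seen from above its top (shut). Starts at -0.2 to 0.3, loose or tight alike. A loose cap turns easily (0.15 N m, either way) to a hard stop, fully home, at 1.0; backwards it stops at -0.6. A tight cap keeps its value: when twisted, the jar shifts some 5 degrees in its pocket, then the fingers slip on the cap.
- cap_3_center (a point): centre (half-way up) of jar 3's screw cap: black ribbed plastic, 44 mm across, 28 mm tall. z points out of its top along the jar's axis, at the start leaning 30 degrees from vertical; x, y turn with the cap. Below it a 10 mm tall, 34 mm wide neck, then the jar's shoulder. The cap cannot come off and the jar may be carried by it. A tight cap holds against 3 N m.
- jar_3_center (a point): centre (half-way up) of glaze jar 3: square white plastic with a red-brown band, 56 x 56 mm, 116 mm tall with its cap, 0.2 to 0.5 kg. z points to its cap, whose centre is 44 mm away; the underside is 58 mm the other way; x, y square to its sides. The three jars look alike; exactly one has a loose cap, in a random place.
- cap_3 (a joint): turn of cap 3 on its jar, rad, growing clockwise seen from above its top (shut). Starts at -0.2 to 0.3, loose or tight alike. A loose cap turns easily (0.15 N m, either way) to a hard stop, fully home, at 1.0; backwards it stops at -0.6. A tight cap keeps its value: when twisted, the jar shifts some 5 degrees in its pocket, then the fingers slip on the cap.
- rack: sloped wooden rack, fixed, 290 mm long (y), 100 mm deep (x), 90 mm tall. Three square pockets at y = -96, 0, 96 mm, 60 mm wide, 45 mm deep along the slope, 8 mm walls, hold the jars leaning 30 degrees to the rack's -x (towards the robot) and keep them from turning; a jar slides out along its own axis. Origin on the table, 34 mm under the middle pocket's floor centre; z up.
- tray_in (a point): centre of the inner floor (5 mm above the table) of an empty square wooden tray, fixed, 170 x 170 mm outside, 18 mm tall, 5 mm walls, left or right of the rack. x, y along its sides, z up.
- wheel: steel banding wheel, fixed, 170 mm across, with a bisque bowl on it, 105 mm tall in all; stands on the side where the tray is not. Origin at its foot. Not part of the work.
- vase_1_center (a point): black-banded white vase, 92 mm across, 160 mm tall; loose bystander standing upright; this point is at its centre, half-way up.
- vase_2_center (a point): black-banded white vase, 106 mm across, 184 mm tall; loose bystander standing upright; this point is at its centre, half-way up.
- post_1_center (a point): grey kiln post, 44 x 44 x 60 mm tall; loose bystander standing upright; this point is at its centre, half-way up.
- post_2_center (a point): grey kiln post, 44 x 44 x 85 mm tall; loose bystander standing upright; this point is at its centre, half-way up.
- cup_1_center (a point): white bisque cup, 66 mm across, 65 mm tall; loose bystander standing upright; this point is at its centre, half-way up.
- cup_2_center (a point): white bisque cup, 66 mm across, 65 mm tall; loose bystander standing upright; this point is at its centre, half-way up.
Things that resemble listed ones, but are neither listed nor needed, are in the scene too. What is shaped like the part that bears cap_3_center but yellow is not meant. What is shaped like the part that bears cap_1_center but blue is not meant.

How it is judged:
By the outcome, as a careful person would: the job done as asked, in the order asked, and still so for the second after the job is handed in, with the robot touching nothing.
It also fails if it takes over 53 s, if anything falls off the work surface, if the arm or the gripper's body presses on something with over 40 N, if the wrist force passes 120 N, or if a joint passes its speed limit or range.

## Robot

A 6-joint arm with a two-finger parallel gripper is mounted at the origin on the work surface. World frame = base frame: x ahead of the robot, y to its left, z up, the work surface at z = 0. Lengths are in m, angles in degrees, forces in N, time in s.
With the tool pointing down it reaches from about 0.3 to 0.75 m from the base axis. Payload 8.5 kg.
Tool frame: the origin (TCP) lies at the very end of the fingers, on their centre line; the grasp point (between the pads) lies 19 mm behind it (env.grip_depth is the z of the grasp point in the tool frame, in m); z points along the fingers, y is the direction in which the jaws open and shut (so a half turn about z gives the same grasp; the last joint's range is limited). The gripper opens to 85 mm and grips with 20 to 120 N. Pads are 22 mm wide; open, the fingers measure 114 mm over their backs; the gripper's body (76 mm by 85 mm) begins 54 mm behind the grasp point. The pads swing forward as they close: fully open they stand 13 mm farther back than shut.
Start: joints at [-12.336, 21.807, 74.336, -0, 83.858, -12.336], TCP at [0.55, 0, 0.231] pointing down, gripper open.
Joint ranges: [-178.18, 178.18], [-50.72, 133.34], [12.68, 142.11], [-81.47, 261.47], [9.98, 163.14], [-165.26, 165.26]. Speed limits (degrees/s): [136.94, 136.94, 180, 180, 180, 180].

## Interface

Orientations are given as a 3x3 rotation matrix whose columns are the frame's x, y, z axes.
In Python, from rig import env gives the robot as it stands.
- The arm moves only by the tool apply_moves, never from a script. Its argument "plan" is a list of rows, each an object of numbers: "tx", "ty", "tz": the shift along the world's x, y, z in mm; "rx", "ry", "rz": the turn, a rotation vector about the world's x, y, z in rad; "jaw": the opening, from -1 (shut) to 1 (fully open). A call has 1 to 12 rows; each row is the pose to reach, as a shift and turn from the pose measured when the call began; what a row does not reach only later rows make up. A row lasts 1/10 s, in which the tool goes at most 50 mm and 8.59 degrees, less where a joint would pass 70% of its speed; a pose out of reach is approached as far as the arm can. A call with a gripper value outside its range is refused whole. The fingers move at their own pace and stop on an object; "grip_force" is the grip in N (left out, the last holds). Time passes only in rows, so rows that repeat a pose let the fingers close. It gives the time, the measured TCP pose, the force and the opening at its end, in the units of the state.
- env.observe(): the state, without advancing time (a new reading comes with each control period).
- env.get_image(name): name is "scene" or "side" or "wrist"; returns a dict with "image" (400x640x3 uint8, red, green, blue), "intrinsics" (3x3 intrinsics, pixels), "world_from_camera" (4x4, takes a point from camera to world coordinates). Camera axes: x right, y up, looking along -z (the intrinsics and any distortion apply to the point x, -y, -z); pixel columns grow to the right and rows downward; lengths in m; the calibration is good to about 2 mm. A picture is of the moment at which its call begins. There is no depth.
- env.close_job(): hands the job in, once; it reports no verdict.
The state is a dict: "time_s": time; "q": joint angles; "qvel": joint speeds; "joint_efforts": joint torques, N m; "position": TCP position; "tool_rot": TCP orientation; "ft_force": force on the tool from outside, world axes, zero at the start; "wrist_torque": the same for the moment, N m; "grip_width": finger opening in m.
Only numpy, scipy, OpenCV 4.12 (cv2) and the standard library are available. Lean on these libraries where they do the work, as an engineer would, in place of code of your own. Each camera call takes 0.05 s, during which the arm holds its last target.

## Working session

There is one attempt and no reset: what is moved stays moved. The work goes in short steps, Python scripts to look and compute and a tool call to move; the robot and the scene stay as the last step left them, time stands still between calls to the robot, and variables do not carry over. Pictures are saved under pics/ and viewed, and the job is handed in when it is done.

Besides the shell and the picture viewer there is one more tool, called after "Emit:" as name(argument=value, ...) on one line, values as JSON. apply_moves: Moves the arm, as the interface text tells. Its arguments: {"type":"object","properties":{"plan":{"type":"array","items":{"type":"object","properties":{"tx":{"type":"number"},"ty":{"type":"number"},"tz":{"type":"number"},"rx":{"type":"number"},"ry":{"type":"number"},"rz":{"type":"number"},"jaw":{"type":"number"}}}},"grip_force":{"type":"number"}},"required":["plan"]}

```bash
mkdir -p pics; ls; python3 - <<'E'
from rig import env
import cv2
s=env.observe(); print(s, env.grip_depth)
for n in ("scene","side","wrist"):
    d=env.get_image(n); cv2.imwrite(f"pics/{n}0.png",d["image"][:,:,::-1]); print(n,d["intrinsics"].tolist(),d["world_from_camera"].round(4).tolist(), [k for k in d])
E
```

```text
pics
{'time_s': 0.0, 'q': array([-1.23339421e+01,  2.18416895e+01,  7.43850313e+01,  2.90521832e-04,
        8.38568535e+01, -1.23364415e+01]), 'qvel': array([-0.05017752,  0.08385311, -0.00329212, -0.11581159,  0.03440589,
       -0.01628972]), 'joint_efforts': array([-1.00240642e-03, -4.48466885e+01, -2.31285810e+01, -2.87182611e-04,
        4.73836102e-03,  1.77242771e-05]), 'position': array([5.49712419e-01, 7.95305027e-05, 2.30703583e-01]), 'tool_rot': array([[-4.28526022e-05,  9.99998985e-01, -1.42390228e-03],
       [ 9.99999949e-01,  4.33033164e-05,  3.16505195e-04],
       [ 3.16566534e-04, -1.42388864e-03, -9.99998936e-01]]), 'ft_force': array([-0.21860518,  0.1383333 , -0.28450004]), 'wrist_torque': array([-0.03588859,  0.01071793,  0.05030413]), 'grip_width': 0.08518600434507302} -0.0187
scene [[443.00643650447694, 0.0, 317.49372423104825], [0.0, 443.00643650447694, 197.34161033636275], [0.0, 0.0, 1.0]] [[-0.7882, -0.4579, 0.4112, 1.0304], [0.6155, -0.5885, 0.5243, 0.732], [0.0019, 0.6663, 0.7457, 1.0272], [0.0, 0.0, 0.0, 1.0]] ['image', 'intrinsics', 'world_from_camera']
side [[422.39326126388283, 0.0, 322.6332576460338], [0.0, 422.39326126388283, 196.36127632486634], [0.0, 0.0, 1.0]] [[0.8306, 0.3906, -0.3969, 0.1401], [-0.5567, 0.5658, -0.6082, -0.5567], [-0.013, 0.7262, 0.6874, 0.823], [0.0, 0.0, 0.0, 1.0]] ['image', 'intrinsics', 'world_from_camera']
wrist [[348.4220606786911, 0.0, 318.73938702281527], [0.0, 348.4220606786911, 202.63972910600953], [0.0, 0.0, 1.0]] [[1.0, -0.0012, -0.0, 0.551], [0.0012, 0.955, 0.2967, 0.0759], [-0.0003, -0.2967, 0.955, 0.3737], [0.0, 0.0, 0.0, 1.0]] ['image', 'intrinsics', 'world_from_camera']
```

View pics/scene0.png

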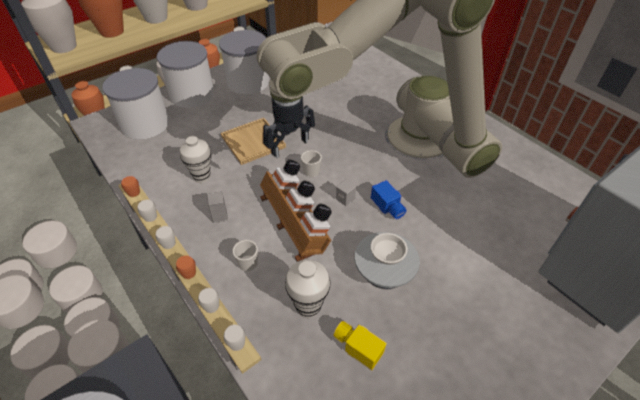

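View pics/side0.png

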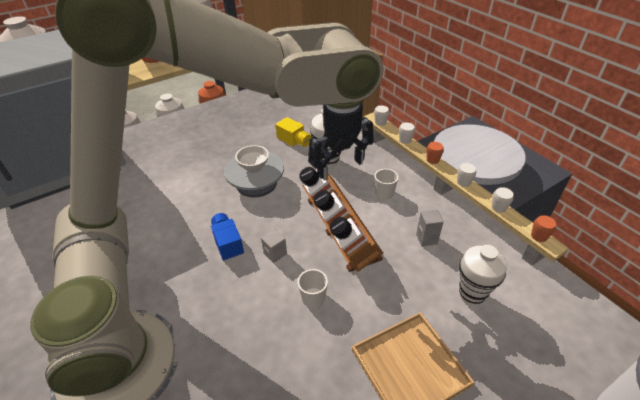

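View pics/wrist0.png

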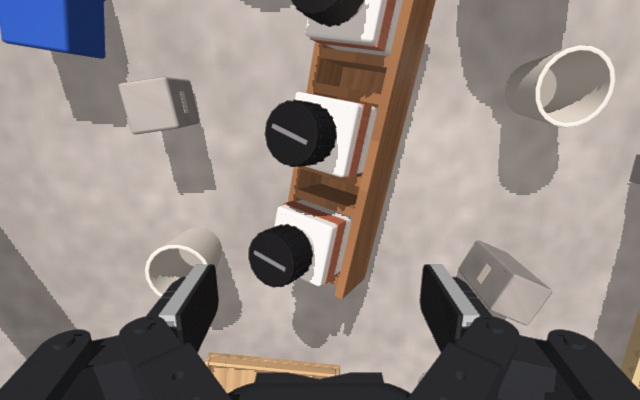

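```bash
cat > h.py <<'E'
import numpy as np, cv2
from rig import env
def ray(d,u,v):
    K=d["intrinsics"];T=d["world_from_camera"]
    p=np.linalg.inv(K)@np.array([u,v,1.]); r=T[:3,:3]@np.array([p[0],-p[1],-p[2]]); return T[:3,3],r/np.linalg.norm(r)
def plane(d,u,v,z):
    o,r=ray(d,u,v); return o+r*(z-o[2])/r[2]
def tri(rs):
    A=np.zeros((3,3));b=np.zeros(3)
    for o,r in rs:
        P=np.eye(3)-np.outer(r,r);A+=P;b+=P@o
    x=np.linalg.solve(A,b); return x,[np.linalg.norm((np.eye(3)-np.outer(r,r))@(x-o)) for o,r in rs]
def proj(d,P):
    T=d["world_from_camera"]; c=T[:3,:3].T@(np.asarray(P)-T[:3,3]); p=d["intrinsics"]@np.array([c[0],-c[1],-c[2]]); return p[:2]/p[2]
def crop(im,x0,y0,w,h,s,fn):
    cv2.imwrite(fn,cv2.resize(im[y0:y0+h,x0:x0+w,::-1],None,fx=s,fy=s,interpolation=cv2.INTER_CUBIC))
E
python3 - <<'E'
from h import *
import pickle
D={n:env.get_image(n) for n in("scene","side","wrist")}
pickle.dump(D,open("D.pkl","wb"))
crop(D["scene"]["image"],250,140,100,100,6,"pics/sc_crop.png")
crop(D["side"]["image"],290,150,110,110,5.4,"pics/si_crop.png")
for n,d in D.items():
    im=d["image"].astype(int); 
    m=(im.max(2)<45).astype(np.uint8)
    k,l,st,c=cv2.connectedComponentsWithStats(m)
    for i in range(1,k):
        if 80<st[i,4]<8000: print(n,st[i],c[i].round(1))
print(env.observe()["time_s"])
E
```

```text
scene [ 3  0 13 19 82] [9.3 8.7]
scene [249   8  21  29 202] [261.2  24.9]
scene [598  59  38  38 829] [616.3  76.9]
scene [37 64 19 32 95] [47.4 82.2]
scene [ 264   98   50   57 1072] [286.5 122.9]
scene [284 160  15  14 133] [290.8 167.6]
scene [467 161  27  14  89] [479.1 169.3]
scene [298 182  16  14 142] [305.5 189.2]
scene [314 205  17  15 162] [321.4 212.7]
scene [166 365  22  35  82] [178.1 385.6]
side [225   0  11  17 129] [230.3   6.9]
side [ 83  17  68  47 994] [124.7  46.6]
side [344  78  31  18 120] [360.8  89.8]
side [ 301  101   73   85 2228] [337.9 139.6]
side [  0 161  12  20  94] [  4.7 171.6]
side [516 177  54  44 837] [542.8 201.6]
side [ 11 186  58  22 122] [ 39.  196.6]
side [315 193  19  17 171] [325.3 202.8]
side [331 219  20  19 206] [342.4 230.2]
side [107 366  21  23 164] [118.3 377. ]
wrist [ 292    0   71   26 1235] [328.1   9.7]
wrist [ 267  101   70   66 3366] [301.4 133.2]
wrist [ 249  225   63   61 2702] [280.4 254.4]
0.3
```

View pics/sc_crop.png

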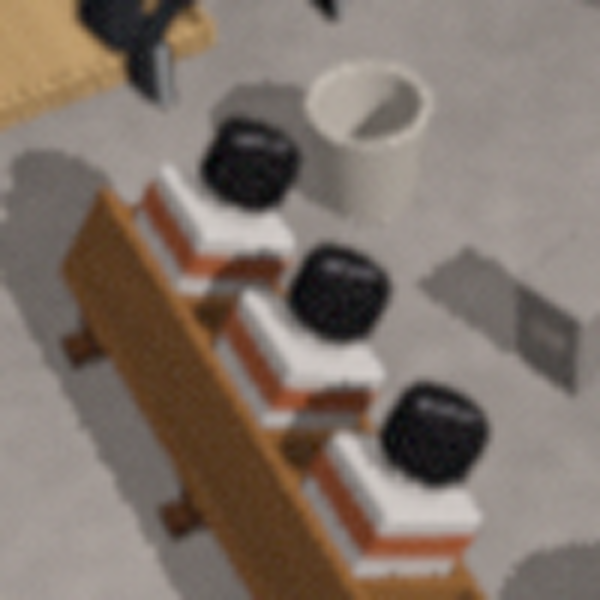

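View pics/si_crop.png

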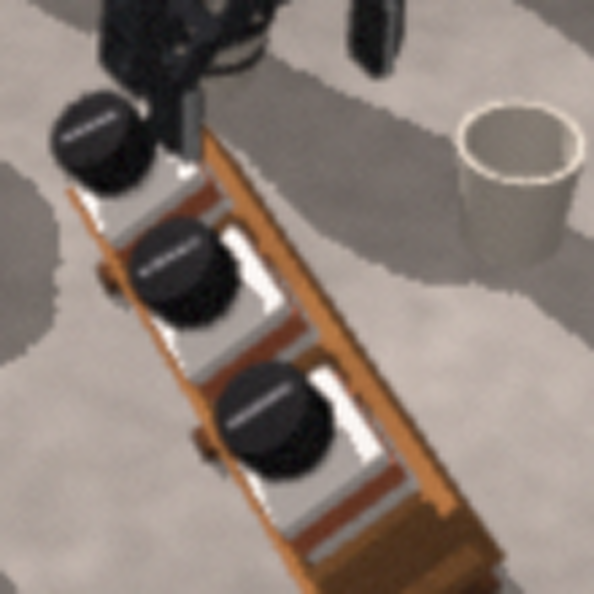

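```bash
python3 - <<'E'
from h import *
import pickle
D=pickle.load(open("D.pkl","rb"))
S,I,W=D["scene"],D["side"],D["wrist"]
print("lo",tri([ray(S,291.9,167.3),ray(I,340.7,228.),ray(W,280.5,255.5)]))
print("mid",tri([ray(S,306.5,188.6),ray(I,324.1,200.6),ray(W,302,134)]))
print("hi",tri([ray(S,322.5,212.3),ray(I,309.2,176.4)]))
for u,v in((280.5,255.5),(302,134)): print("w",plane(W,u,v,.1223))
for u,v in((269,261),(289,133)): print("wtop",plane(W,u,v,.1345))
for a in((340.7,228),(324.1,200.6),(309.2,176.4)): print("side",plane(I,*a,.1223))
for a in((291.9,167.3),(306.5,188.6),(322.5,212.3)): print("sc",plane(S,*a,.1223))
# tray outer corners
for u,v in((353,350),(415,316),(472,379)): print("tray side",plane(I,u,v,.018))
for u,v in((220,138),(258,120),(285,152),(240,162)): print("tray scene",plane(S,u,v,.018))
# yaw from rack edge in wrist: right back edge top
for u,v in((434,0),(352,297)): print("edge",plane(W,u,v,.09))
crop(I["image"],340,300,150,100,5,"pics/tr_crop.png")
crop(W["image"],220,80,240,230,2.6,"pics/w_crop.png")
E
```

```text
lo (array([ 0.51978053, -0.04466493,  0.1226222 ]), [np.float64(0.0027080815493741345), np.float64(0.0009342059059985633), np.float64(0.0018035844817100826)])
mid (array([0.53802612, 0.04974829, 0.12270056]), [np.float64(0.0029303520610451396), np.float64(0.0014861280889941143), np.float64(0.0014467370227222317)])
hi (array([0.5557449 , 0.14504911, 0.12271886]), [np.float64(0.0021928548376893417), np.float64(0.0021928548376893777)])
w [ 0.5208942 -0.0463032  0.1223   ]
w [0.53920706 0.04889625 0.1223    ]
wtop [ 0.51347972 -0.0449777   0.1345    ]
wtop [0.53097978 0.05086452 0.1345    ]
side [ 0.52069305 -0.04500324  0.1223    ]
side [0.53940857 0.04915207 0.1223    ]
side [0.55771008 0.14408172 0.1223    ]
sc [ 0.51790496 -0.04272883  0.1223    ]
sc [0.53538342 0.05109523 0.1223    ]
sc [0.55363525 0.14590955 0.1223    ]
tray side [ 0.40597858 -0.25034869  0.018     ]
tray side [ 0.56056186 -0.26351877  0.018     ]
tray side [ 0.55763995 -0.42324293  0.018     ]
tray scene [ 0.57077848 -0.40287998  0.018     ]
tray scene [ 0.41269563 -0.40567834  0.018     ]
tray scene [ 0.43418444 -0.20587828  0.018     ]
tray scene [ 0.57897235 -0.25697431  0.018     ]
edge [0.63436045 0.14112689 0.09      ]
edge [ 0.58232826 -0.10442978  0.09      ]
```

View pics/tr_crop.png

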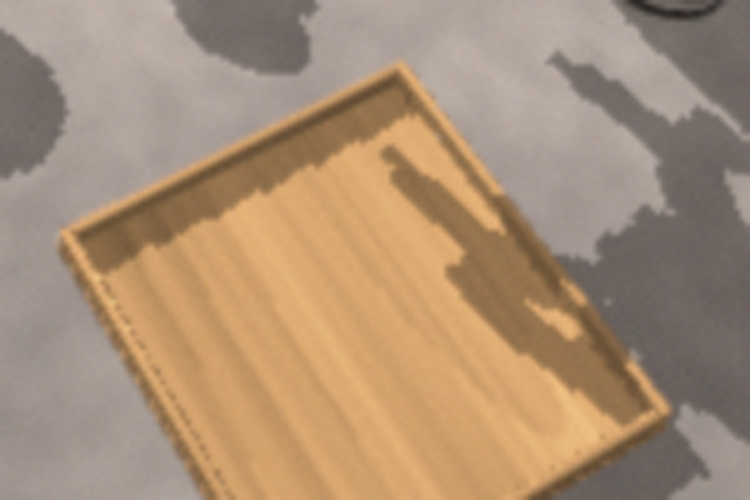

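View pics/w_crop.png

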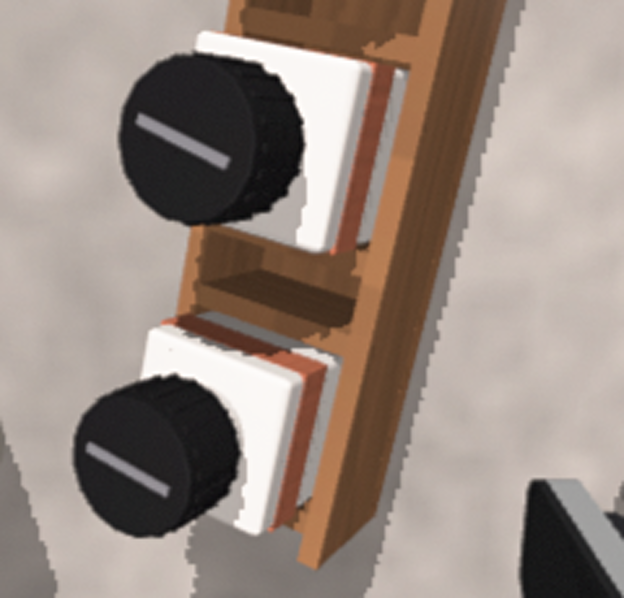

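```bash
cat >> h.py <<'E'
from scipy.spatial.transform import Rotation as Ro
YAW=-11.
xr=Ro.from_euler('z',YAW,degrees=True).apply([1,0,0]); yr=Ro.from_euler('z',YAW,degrees=True).apply([0,1,0])
ax=np.cos(np.pi/6)*np.array([0,0,1])-.5*xr
caps=dict(lo=np.array([.520,-.0452,.1223]),mid=np.array([.538,.0493,.1223]),hi=np.array([.556,.1447,.1223]))
R0=np.array([[0,1,0],[1,0,0],[0,0,-1.]])
RG=Ro.from_rotvec(-np.pi/6*yr).as_matrix()@Ro.from_euler('z',YAW,degrees=True).as_matrix()@R0
def delta(P,R):
    s=env.observe(); t=(np.asarray(P)-s["position"])*1000; r=Ro.from_matrix(R@s["tool_rot"].T).as_rotvec()
    print("t",t.round(1),"r",r.round(4),"pos",s["position"].round(4))
def st():
    s=env.observe(); ta=s["tool_rot"][:,2]
    print("t",s["time_s"],"pos",s["position"].round(4),"F",s["ft_force"].round(1),"T",s["wrist_torque"].round(2),"Tz",(s["wrist_torque"]@ta).round(3),"w",round(s["grip_width"],4),"q",s["q"].round(1))
E
python3 - <<'E'
from h import *
print(ax,RG)
delta(caps["mid"]+ax*.060,RG)
E
```

```text
[-0.49081359  0.0954045   0.8660254 ] [[ 1.90808995e-01  8.50114078e-01  4.90813592e-01]
 [ 9.81627183e-01 -1.65245437e-01 -9.54044977e-02]
 [-1.39234003e-17  5.00000000e-01 -8.66025404e-01]]
t [-41.3  55.  -56.9] r [-0.0504 -0.5225 -0.1876] pos [0.5499 0.     0.2311]
```

Emit:
apply_moves(plan=[{"tx": -20, "ty": 25, "tz": 0, "rx": -0.0252, "ry": -0.2612, "rz": -0.0938, "jaw": 1}, {"tx": -41, "ty": 55, "tz": -20, "rx": -0.0504, "ry": -0.5225, "rz": -0.1876, "jaw": 1}, {"tx": -41, "ty": 55, "tz": -57, "rx": -0.0504, "ry": -0.5225, "rz": -0.1876, "jaw": 1}, {"tx": -41, "ty": 55, "tz": -57, "rx": -0.0504, "ry": -0.5225, "rz": -0.1876, "jaw": 1}, {"tx": -41, "ty": 55, "tz": -57, "rx": -0.0504, "ry": -0.5225, "rz": -0.1876, "jaw": 1}, {"tx": -41, "ty": 55, "tz": -57, "rx": -0.0504, "ry": -0.5225, "rz": -0.1876, "jaw": 1}])

```text
time_s: 0.9
position: [0.5077, 0.0555, 0.1735]
tool_rot: [[0.19, 0.851, 0.49], [0.982, -0.165, -0.095], [-0.0, 0.499, -0.867]]
ft_force: [0.0, 0.3, -0.2]
grip_width: 0.0855
```

```bash
python3 - <<'E'
from h import *
st()
d=env.get_image("wrist"); cv2.imwrite("pics/w1.png",d["image"][:,:,::-1])
for k in caps: print(k,proj(d,caps[k]),proj(d,caps[k]+ax*.014))
delta(caps["mid"]-ax*.017,RG)
E
```

```text
t 0.9 pos [0.5077 0.0555 0.1735] F [ 0.   0.3 -0.2] T [0.1  0.25 0.01] Tz 0.015 w 0.0855 q [ -5.7  12.2 106.4  -5.   31.7   8.8]
lo [318.69954046 352.24538095] [318.68877311 367.15618106]
mid [318.52248287 223.78215969] [318.49849002 232.31379017]
hi [318.01638033  54.18380334] [317.94933609  51.05949003]
t [ 37.5  -7.5 -66.7] r [ 0.0001 -0.0007 -0.0006] pos [0.5088 0.0551 0.1742]
```

View pics/w1.png

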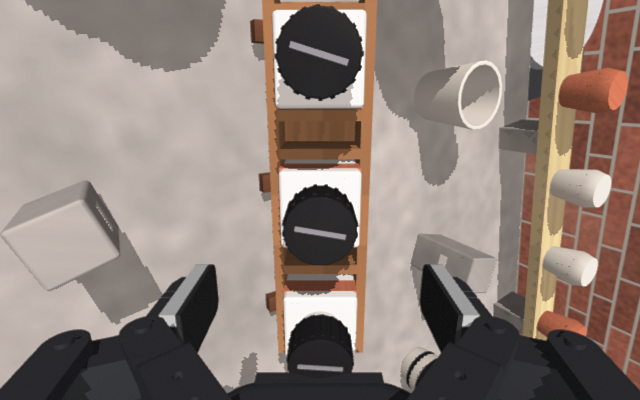

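Emit:
apply_moves(plan=[{"tx": 20, "ty": -4, "tz": -35, "jaw": 1}, {"tx": 37, "ty": -7, "tz": -66, "jaw": 1}, {"tx": 37, "ty": -7, "tz": -66, "jaw": 1}, {"tx": 37, "ty": -7, "tz": -66, "jaw": -1}, {"tx": 37, "ty": -7, "tz": -66, "jaw": -1}, {"tx": 37, "ty": -7, "tz": -66, "jaw": -1}, {"tx": 37, "ty": -7, "tz": -66, "jaw": -1}, {"tx": 37, "ty": -7, "tz": -66, "jaw": -1}, {"tx": 37, "ty": -7, "tz": -66, "jaw": -1}], grip_force=40)

```text
validation failed for argument at $.pl...
```

```bash
python3 - <<'E'
from h import *
st(); print(env.observe()["tool_rot"][:,2])
E
```

```text
t 0.95 pos [0.5088 0.0551 0.1742] F [-0.8  0.   0.5] T [ 0.07  0.26 -0.01] Tz 0.019 w 0.0856 q [ -5.7  12.2 106.3  -5.   31.8   8.8]
[ 0.49026947 -0.09516952 -0.8663594 ]
```

Emit:
apply_moves(grip_force=40, plan=[{"tx": 20, "ty": -4, "tz": -35, "jaw": 1}, {"tx": 37, "ty": -7, "tz": -66, "jaw": 1}, {"tx": 37, "ty": -7, "tz": -66, "jaw": 1}, {"tx": 37, "ty": -7, "tz": -66, "jaw": -1}, {"tx": 37, "ty": -7, "tz": -66, "jaw": -1}, {"tx": 37, "ty": -7, "tz": -66, "jaw": -1}, {"tx": 37, "ty": -7, "tz": -66, "jaw": -1}, {"tx": 37, "ty": -7, "tz": -66, "jaw": -1}, {"tx": 37, "ty": -7, "tz": -66, "jaw": -1}])

```text
validation failed for argument at $.pl...
```

```bash
python3 - <<'E'
from h import *
st(); print(env.observe()["tool_rot"][:,2])
E
```

```text
t 0.95 pos [0.5088 0.0551 0.1742] F [-0.8  0.   0.5] T [ 0.07  0.26 -0.01] Tz 0.019 w 0.0856 q [ -5.7  12.2 106.3  -5.   31.8   8.8]
[ 0.49026947 -0.09516952 -0.8663594 ]
```

Emit:
apply_moves(grip_force=40, plan=[{"tx": 20, "ty": -4, "tz": -35, "rx": 0, "ry": 0, "rz": 0, "jaw": 1}, {"tx": 37, "ty": -7, "tz": -66, "rx": 0, "ry": 0, "rz": 0, "jaw": 1}, {"tx": 37, "ty": -7, "tz": -66, "rx": 0, "ry": 0, "rz": 0, "jaw": 1}, {"tx": 37, "ty": -7, "tz": -66, "rx": 0, "ry": 0, "rz": 0, "jaw": -1}, {"tx": 37, "ty": -7, "tz": -66, "rx": 0, "ry": 0, "rz": 0, "jaw": -1}, {"tx": 37, "ty": -7, "tz": -66, "rx": 0, "ry": 0, "rz": 0, "jaw": -1}, {"tx": 37, "ty": -7, "tz": -66, "rx": 0, "ry": 0, "rz": 0, "jaw": -1}, {"tx": 37, "ty": -7, "tz": -66, "rx": 0, "ry": 0, "rz": 0, "jaw": -1}, {"tx": 37, "ty": -7, "tz": -66, "rx": 0, "ry": 0, "rz": 0, "jaw": -1}])

```text
time_s: 1.85
position: [0.5454, 0.0483, 0.1096]
tool_rot: [[0.19, 0.85, 0.492], [0.982, -0.164, -0.095], [-0.0, 0.501, -0.866]]
ft_force: [-6.3, 1.5, 6.1]
grip_width: 0.0426
```

```bash
python3 - <<'E'
from h import *
st(); print(env.observe()["tool_rot"][:,2])
E
```

```text
t 1.85 pos [0.5454 0.0483 0.1096] F [-6.3  1.5  6.1] T [ 0.03  0.47 -0.06] Tz 0.024 w 0.0426 q [ -6.2  21.4 106.7  -6.4  22.   10.1]
[ 0.49158058 -0.09522338 -0.86561021]
```

Emit:
apply_moves(plan=[{"tx": 0, "ty": 0, "tz": 0, "rx": 0.034, "ry": -0.0066, "rz": -0.06, "jaw": -1}, {"tx": 0, "ty": 0, "tz": 0, "rx": 0.069, "ry": -0.0133, "rz": -0.121, "jaw": -1}, {"tx": 0, "ty": 0, "tz": 0, "rx": 0.103, "ry": -0.02, "rz": -0.182, "jaw": -1}, {"tx": 0, "ty": 0, "tz": 0, "rx": 0.128, "ry": -0.0248, "rz": -0.225, "jaw": -1}])

```text
time_s: 2.25
position: [0.545, 0.0488, 0.1103]
tool_rot: [[0.402, 0.772, 0.492], [0.906, -0.412, -0.095], [0.129, 0.484, -0.865]]
ft_force: [0.0, 6.7, 0.3]
grip_width: 0.0428
```

```bash
python3 - <<'E'
from h import *
st()
d=env.get_image("wrist"); cv2.imwrite("pics/w2.png",d["image"][:,:,::-1])
E
```

```text
t 2.25 pos [0.545  0.0488 0.1103] F [0.  6.7 0.3] T [0.6  0.27 1.09] Tz -0.673 w 0.0428 q [ -6.1  21.3 106.7  -6.4  22.1  25. ]
```

View pics/w2.png

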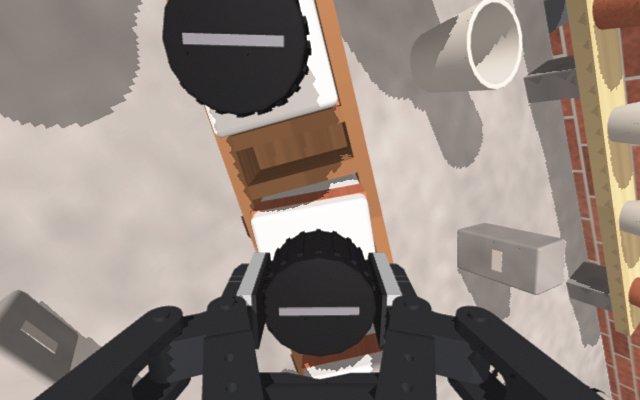

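Emit:
apply_moves(plan=[{"tx": 0, "ty": 0, "tz": 0, "rx": -0.052, "ry": 0.01, "rz": 0.091, "jaw": -1}, {"tx": 0, "ty": 0, "tz": 0, "rx": -0.052, "ry": 0.01, "rz": 0.091, "jaw": 1}, {"tx": 0, "ty": 0, "tz": 0, "rx": -0.052, "ry": 0.01, "rz": 0.091, "jaw": 1}, {"tx": 0, "ty": 0, "tz": 0, "rx": -0.052, "ry": 0.01, "rz": 0.091, "jaw": 1}, {"tx": 0, "ty": 0, "tz": 0, "rx": -0.052, "ry": 0.01, "rz": 0.091, "jaw": 1}, {"tx": -15, "ty": 3, "tz": 26, "rx": -0.052, "ry": 0.01, "rz": 0.091, "jaw": 1}, {"tx": -34, "ty": 7, "tz": 60, "rx": -0.128, "ry": 0.0248, "rz": 0.225, "jaw": 1}, {"tx": -34, "ty": 7, "tz": 60, "rx": -0.128, "ry": 0.0248, "rz": 0.225, "jaw": 1}])

```text
time_s: 3.1
position: [0.511, 0.0563, 0.1741]
tool_rot: [[0.188, 0.847, 0.497], [0.982, -0.163, -0.095], [0.001, 0.506, -0.862]]
ft_force: [0.1, 0.5, -0.7]
grip_width: 0.0854
```

```bash
python3 - <<'E'
from h import *
st()
delta(caps["hi"]+ax*.050,RG)
delta(caps["hi"]-ax*.017,RG)
d=env.get_image("wrist"); cv2.imwrite("pics/w3.png",d["image"][:,:,::-1])
E
```

```text
t 3.1 pos [0.511  0.0563 0.1741] F [ 0.1  0.5 -0.7] T [-0.01  0.21 -0.03] Tz 0.006 w 0.0854 q [ -5.6  12.3 106.3  -5.1  31.1   9. ]
t [20.5 93.2 -8.5] r [ 0.0009  0.0075 -0.0026] pos [0.511  0.0563 0.1741]
t [ 53.4  86.8 -66.5] r [ 0.0009  0.0075 -0.0026] pos [0.511  0.0563 0.1741]
```

View pics/w3.png

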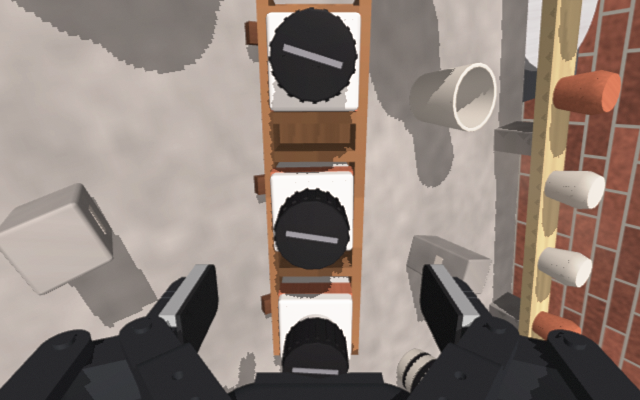

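Emit:
apply_moves(grip_force=40, plan=[{"tx": 10, "ty": 48, "tz": -4, "rx": 0, "ry": 0.0075, "rz": 0, "jaw": 1}, {"tx": 20, "ty": 93, "tz": -8, "rx": 0, "ry": 0.0075, "rz": 0, "jaw": 1}, {"tx": 36, "ty": 90, "tz": -36, "rx": 0, "ry": 0.0075, "rz": 0, "jaw": 1}, {"tx": 53, "ty": 87, "tz": -66, "rx": 0, "ry": 0.0075, "rz": 0, "jaw": 1}, {"tx": 53, "ty": 87, "tz": -66, "rx": 0, "ry": 0.0075, "rz": 0, "jaw": 1}, {"tx": 53, "ty": 87, "tz": -66, "rx": 0, "ry": 0.0075, "rz": 0, "jaw": -1}, {"tx": 53, "ty": 87, "tz": -66, "rx": 0, "ry": 0.0075, "rz": 0, "jaw": -1}, {"tx": 53, "ty": 87, "tz": -66, "rx": 0, "ry": 0.0075, "rz": 0, "jaw": -1}, {"tx": 53, "ty": 87, "tz": -66, "rx": 0, "ry": 0.0075, "rz": 0, "jaw": -1}, {"tx": 53, "ty": 87, "tz": -66, "rx": 0, "ry": 0.0075, "rz": 0, "jaw": -1}, {"tx": 53, "ty": 87, "tz": -66, "rx": 0, "ry": 0.0075, "rz": 0, "jaw": -1}])

```text
time_s: 4.25
position: [0.5639, 0.1431, 0.1075]
tool_rot: [[0.192, 0.85, 0.49], [0.981, -0.167, -0.095], [0.001, 0.5, -0.866]]
ft_force: [-6.1, -0.8, 6.7]
grip_width: 0.0427
```

Emit:
apply_moves(plan=[{"tx": 0, "ty": 0, "tz": 0, "rx": 0.034, "ry": -0.0066, "rz": -0.06, "jaw": -1}, {"tx": 0, "ty": 0, "tz": 0, "rx": 0.069, "ry": -0.0133, "rz": -0.121, "jaw": -1}, {"tx": 0, "ty": 0, "tz": 0, "rx": 0.103, "ry": -0.02, "rz": -0.182, "jaw": -1}, {"tx": 0, "ty": 0, "tz": 0, "rx": 0.128, "ry": -0.0248, "rz": -0.225, "jaw": -1}])

```text
time_s: 4.65
position: [0.564, 0.143, 0.1082]
tool_rot: [[0.405, 0.771, 0.492], [0.905, -0.415, -0.094], [0.131, 0.483, -0.866]]
ft_force: [-0.3, -0.7, 0.4]
grip_width: 0.0429
```

```bash
python3 - <<'E'
from h import *
st()
d=env.get_image("wrist"); cv2.imwrite("pics/w4.png",d["image"][:,:,::-1])
E
```

```text
t 4.65 pos [0.564  0.143  0.1082] F [-0.3 -0.7  0.4] T [-0.1   0.19  0.11] Tz -0.163 w 0.0429 q [  6.4  24.9 100.3 -19.   27.2  47.3]
```

View pics/w4.png

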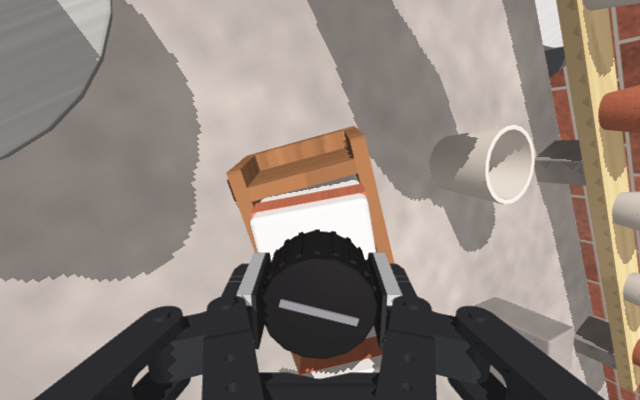

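Emit:
apply_moves(plan=[{"tx": 0, "ty": 0, "tz": 0, "rx": 0.049, "ry": -0.0094, "rz": -0.087, "jaw": -1}, {"tx": 0, "ty": 0, "tz": 0, "rx": 0.098, "ry": -0.0188, "rz": -0.173, "jaw": -1}, {"tx": 0, "ty": 0, "tz": 0, "rx": 0.148, "ry": -0.0282, "rz": -0.26, "jaw": -1}, {"tx": 0, "ty": 0, "tz": 0, "rx": 0.197, "ry": -0.0376, "rz": -0.346, "jaw": -1}, {"tx": 0, "ty": 0, "tz": 0, "rx": 0.197, "ry": -0.0376, "rz": -0.346, "jaw": -1}])

```text
time_s: 5.2
position: [0.564, 0.1428, 0.1083]
tool_rot: [[0.675, 0.551, 0.492], [0.67, -0.737, -0.094], [0.31, 0.393, -0.866]]
ft_force: [0.4, 0.1, -3.8]
grip_width: 0.0427
```

```bash
python3 - <<'E'
from h import *
st(); print(env.observe()["tool_rot"].round(3).tolist())
E
```

```text
t 5.2 pos [0.564  0.1428 0.1083] F [ 0.4  0.1 -3.8] T [0.04 0.25 0.01] Tz -0.01 w 0.0427 q [  6.4  24.9 100.3 -18.9  27.2  70.2]
[[0.675, 0.551, 0.492], [0.67, -0.737, -0.094], [0.31, 0.393, -0.866]]
```

Emit:
apply_moves(plan=[{"tx": 0, "ty": 0, "tz": 0, "rx": 0.049, "ry": -0.0094, "rz": -0.087, "jaw": -1}, {"tx": 0, "ty": 0, "tz": 0, "rx": 0.098, "ry": -0.0188, "rz": -0.173, "jaw": -1}])

```text
time_s: 5.4
position: [0.5643, 0.1426, 0.1086]
tool_rot: [[0.769, 0.407, 0.492], [0.512, -0.854, -0.095], [0.382, 0.325, -0.865]]
ft_force: [-2.4, -4.9, -2.2]
grip_width: 0.0431
```

```bash
python3 - <<'E'
from h import *
st()
E
```

```text
t 5.4 pos [0.5643 0.1426 0.1086] F [-2.4 -4.9 -2.2] T [-1.11  0.79  0.78] Tz -1.295 w 0.0431 q [  6.4  24.8 100.3 -19.   27.2  81.7]
```

Emit:
apply_moves(plan=[{"tx": 0, "ty": 0, "tz": 0, "rx": 0.049, "ry": -0.0094, "rz": -0.087, "jaw": -1}, {"tx": 0, "ty": 0, "tz": 0, "rx": 0.098, "ry": -0.0188, "rz": -0.173, "jaw": -1}])

```text
time_s: 5.6
position: [0.5647, 0.1426, 0.1092]
tool_rot: [[0.833, 0.248, 0.494], [0.335, -0.937, -0.095], [0.439, 0.245, -0.864]]
ft_force: [1.9, -2.1, -1.4]
grip_width: 0.0429
```

```bash
python3 - <<'E'
from h import *
st()
d=env.get_image("wrist"); cv2.imwrite("pics/w5.png",d["image"][:,:,::-1])
E
```

```text
t 5.6 pos [0.5647 0.1426 0.1092] F [ 1.9 -2.1 -1.4] T [-0.93  0.15  1.01] Tz -1.343 w 0.0429 q [  6.4  24.8 100.2 -19.1  27.2  93.1]
```

View pics/w5.png

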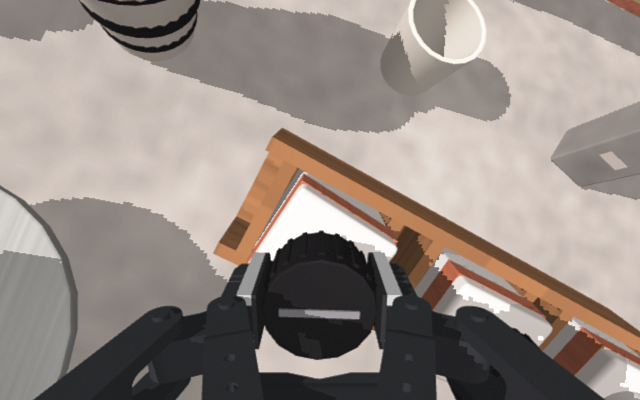

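Emit:
apply_moves(plan=[{"tx": 0, "ty": 0, "tz": 0, "rx": 0, "ry": 0, "rz": 0, "jaw": 0.4}, {"tx": 0, "ty": 0, "tz": 0, "rx": 0, "ry": 0, "rz": 0, "jaw": 0.4}, {"tx": 0, "ty": 0, "tz": 0, "rx": 0, "ry": 0, "rz": 0, "jaw": 0.4}])

```text
time_s: 5.95
position: [0.5648, 0.1427, 0.1095]
tool_rot: [[0.834, 0.245, 0.494], [0.332, -0.939, -0.095], [0.441, 0.243, -0.864]]
ft_force: [0.2, 1.1, 0.0]
grip_width: 0.0598
```

```bash
python3 - <<'E'
from h import *
import pickle
st()
d=env.get_image("wrist"); cv2.imwrite("pics/w6.png",d["image"][:,:,::-1])
s=env.observe(); R=s["tool_rot"]; print("twist deg",np.degrees(Ro.from_matrix(R@RG.T).as_rotvec()).round(1), "tool z",R[:,2].round(3))
delta(caps["hi"]-ax*.0175, R)
I=pickle.load(open("D.pkl","rb"))["side"]
for u,v in((353.6,347),(420.4,313),(473.6,381.6)): print("tray side",plane(I,u,v,.018))
E
```

```text
t 5.95 pos [0.5648 0.1427 0.1095] F [0.2 1.1 0. ] T [0.05 0.26 0.01] Tz -0.005 w 0.0598 q [  6.4  24.8 100.2 -19.1  27.2  93.3]
twist deg [ 30.1  -6.  -52.8] tool z [ 0.494 -0.095 -0.864]
t [-0.2  0.3 -2.3] r [0. 0. 0.] pos [0.5648 0.1427 0.1094]
tray side [ 0.41078097 -0.24594408  0.018     ]
tray side [ 0.57501931 -0.26467632  0.018     ]
tray side [ 0.5563639  -0.42829423  0.018     ]
```

View pics/w6.png

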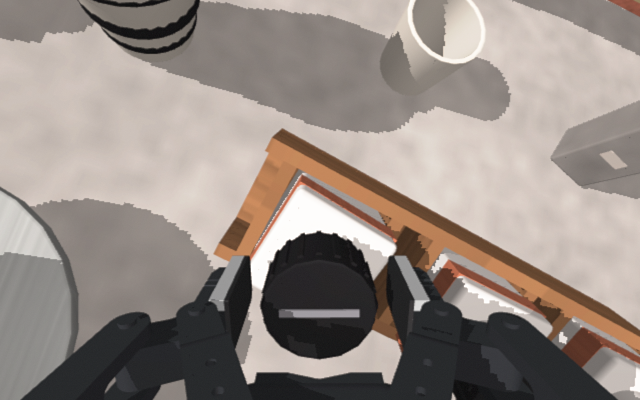

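Emit:
apply_moves(grip_force=70, plan=[{"tx": 0, "ty": 0, "tz": 0, "rx": 0, "ry": 0, "rz": 0, "jaw": -1}, {"tx": 0, "ty": 0, "tz": 0, "rx": 0, "ry": 0, "rz": 0, "jaw": -1}, {"tx": 0, "ty": 0, "tz": 0, "rx": 0, "ry": 0, "rz": 0, "jaw": -1}, {"tx": 0, "ty": 0, "tz": 0, "rx": 0, "ry": 0, "rz": 0, "jaw": -1}, {"tx": 0, "ty": 0, "tz": 0, "rx": 0.01, "ry": -0.002, "rz": -0.0175, "jaw": -1}])

```text
time_s: 6.5
position: [0.5647, 0.1427, 0.1098]
tool_rot: [[0.838, 0.228, 0.495], [0.314, -0.945, -0.095], [0.446, 0.235, -0.864]]
ft_force: [-3.5, -2.8, 4.8]
grip_width: 0.0423
```

```bash
python3 - <<'E'
from h import *
st()
E
```

```text
t 6.5 pos [0.5647 0.1427 0.1098] F [-3.5 -2.8  4.8] T [-0.52  0.33  0.26] Tz -0.51 w 0.0423 q [  6.4  24.8 100.2 -19.2  27.2  94.4]
```

Emit:
apply_moves(plan=[{"tx": -5, "ty": 1, "tz": 8.6, "rx": 0, "ry": 0, "rz": 0, "jaw": -1}, {"tx": -12, "ty": 2.3, "tz": 21, "rx": 0, "ry": 0, "rz": 0, "jaw": -1}, {"tx": -20, "ty": 3.8, "tz": 35, "rx": 0, "ry": 0, "rz": 0, "jaw": -1}, {"tx": -30, "ty": 5.7, "tz": 52, "rx": 0, "ry": 0, "rz": 0, "jaw": -1}, {"tx": -40, "ty": 7.7, "tz": 69, "rx": 0, "ry": 0, "rz": 0, "jaw": -1}, {"tx": -40, "ty": 7.7, "tz": 69, "rx": 0, "ry": 0, "rz": 0, "jaw": -1}])

```text
time_s: 7.1
position: [0.524, 0.1508, 0.1803]
tool_rot: [[0.838, 0.229, 0.496], [0.314, -0.945, -0.095], [0.447, 0.235, -0.863]]
ft_force: [0.2, -0.3, -5.3]
grip_width: 0.0423
```

```bash
python3 - <<'E'
from h import *
st()
for n in("scene","wrist"):
    d=env.get_image(n); cv2.imwrite(f"pics/{n}7.png",d["image"][:,:,::-1])
R=env.observe()["tool_rot"]
# upright: minimal rotation taking tool z to -z
z=R[:,2]; c=np.cross(z,[0,0,-1]); a=np.arccos(-z[2]); RU=Ro.from_rotvec(c/np.linalg.norm(c)*a).as_matrix()@R
print(RU.round(3)); delta([.50,.05,.26],RU); delta([.4836,-.3371,.20],RU)
E
```

```text
t 7.1 pos [0.524  0.1508 0.1803] F [ 0.2 -0.3 -5.3] T [ 0.13  0.63 -0.05] Tz 0.053 w 0.0423 q [  8.1  15.7  99.9 -16.   36.5  91.7]
[[ 0.957  0.291 -0.   ]
 [ 0.291 -0.957  0.   ]
 [-0.    -0.    -1.   ]]
t [ -24.4 -100.3   81.7] r [0.1    0.5176 0.    ] pos [0.5244 0.1503 0.1783]
t [ -40.8 -487.4   21.7] r [0.1    0.5176 0.    ] pos [0.5244 0.1503 0.1783]
```

View pics/scene7.png

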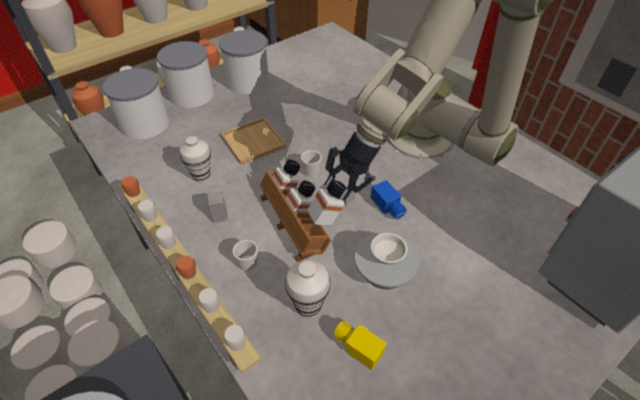

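View pics/wrist7.png

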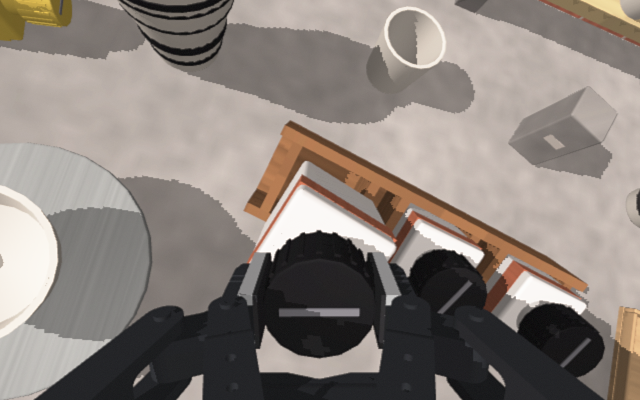

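Emit:
apply_moves(plan=[{"tx": -5, "ty": 0, "tz": 40, "rx": 0, "ry": 0, "rz": 0, "jaw": -1}, {"tx": -10, "ty": 0, "tz": 80, "rx": 0.015, "ry": 0.08, "rz": 0, "jaw": -1}, {"tx": -20, "ty": -10, "tz": 100, "rx": 0.035, "ry": 0.18, "rz": 0, "jaw": -1}, {"tx": -40, "ty": -40, "tz": 100, "rx": 0.055, "ry": 0.29, "rz": 0, "jaw": -1}, {"tx": -41, "ty": -80, "tz": 100, "rx": 0.078, "ry": 0.4, "rz": 0, "jaw": -1}, {"tx": -41, "ty": -120, "tz": 100, "rx": 0.1, "ry": 0.5176, "rz": 0, "jaw": -1}, {"tx": -41, "ty": -160, "tz": 100, "rx": 0.1, "ry": 0.5176, "rz": 0, "jaw": -1}, {"tx": -41, "ty": -200, "tz": 100, "rx": 0.1, "ry": 0.5176, "rz": 0, "jaw": -1}, {"tx": -41, "ty": -240, "tz": 100, "rx": 0.1, "ry": 0.5176, "rz": 0, "jaw": -1}, {"tx": -41, "ty": -280, "tz": 100, "rx": 0.1, "ry": 0.5176, "rz": 0, "jaw": -1}])

```text
time_s: 8.2
position: [0.4833, -0.1318, 0.2768]
tool_rot: [[0.957, 0.29, -0.002], [0.29, -0.957, 0.001], [-0.001, -0.001, -1.0]]
ft_force: [1.0, -0.1, -3.9]
grip_width: 0.0423
```

```bash
python3 - <<'E'
from h import *
st()
R=env.observe()["tool_rot"]
z=R[:,2]; c=np.cross(z,[0,0,-1]); a=np.arccos(-z[2]); RU=Ro.from_rotvec(c/np.linalg.norm(c)*a).as_matrix()@R
delta([.4836,-.3371,.20],RU)
E
```

```text
t 8.2 pos [ 0.4833 -0.1318  0.2768] F [ 1.  -0.1 -3.9] T [ 0.   -0.06 -0.  ] Tz 0.003 w 0.0423 q [-28.8  15.1  76.7  -0.   88.2  44.3]
t [   0.3 -205.3  -76.8] r [-0.0007 -0.0017 -0.    ] pos [ 0.4833 -0.1318  0.2768]
```

Emit:
apply_moves(plan=[{"tx": 0, "ty": -40, "tz": 0, "rx": 0, "ry": 0, "rz": 0, "jaw": -1}, {"tx": 0, "ty": -80, "tz": 0, "rx": 0, "ry": 0, "rz": 0, "jaw": -1}, {"tx": 0, "ty": -120, "tz": 0, "rx": 0, "ry": 0, "rz": 0, "jaw": -1}, {"tx": 0, "ty": -160, "tz": 0, "rx": 0, "ry": 0, "rz": 0, "jaw": -1}, {"tx": 0, "ty": -195, "tz": -20, "rx": 0, "ry": 0, "rz": 0, "jaw": -1}, {"tx": 0, "ty": -205, "tz": -50, "rx": 0, "ry": -0.0017, "rz": 0, "jaw": -1}, {"tx": 0, "ty": -205, "tz": -77, "rx": 0, "ry": -0.0017, "rz": 0, "jaw": -1}, {"tx": 0, "ty": -205, "tz": -77, "rx": 0, "ry": -0.0017, "rz": 0, "jaw": -1}, {"tx": 0, "ty": -205, "tz": -77, "rx": 0, "ry": -0.0017, "rz": 0, "jaw": -1}])

```text
time_s: 9.1
position: [0.4835, -0.3372, 0.1995]
tool_rot: [[0.957, 0.29, -0.001], [0.29, -0.957, 0.001], [-0.0, -0.001, -1.0]]
ft_force: [-0.7, -0.3, -3.4]
grip_width: 0.0427
```

```bash
python3 - <<'E'
from h import *
st(); print(env.observe()["tool_rot"][:,2])
D={n:env.get_image(n) for n in("scene","side","wrist")}
for n,d in D.items(): cv2.imwrite(f"pics/{n}8.png",d["image"][:,:,::-1])
crop(D["side"]["image"],330,200,180,200,3,"pics/side8c.png")
E
```

```text
t 9.1 pos [ 0.4835 -0.3372  0.1995] F [-0.7 -0.3 -3.4] T [-0.03 -0.03  0.  ] Tz -0.003 w 0.0427 q [-46.4  27.1  70.9   0.   82.   26.7]
[-6.86334909e-04  1.25616960e-03 -9.99998975e-01]
```

View pics/side8.png

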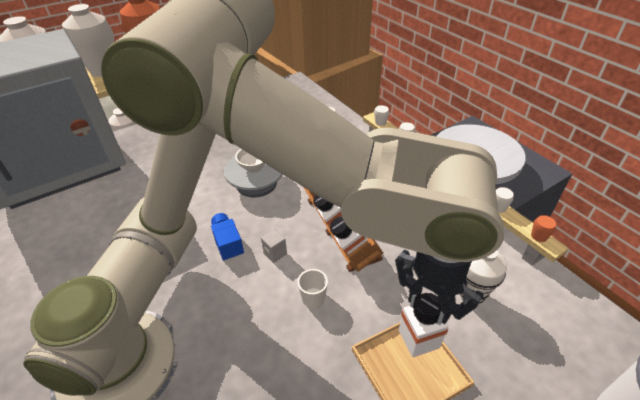

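View pics/wrist8.png

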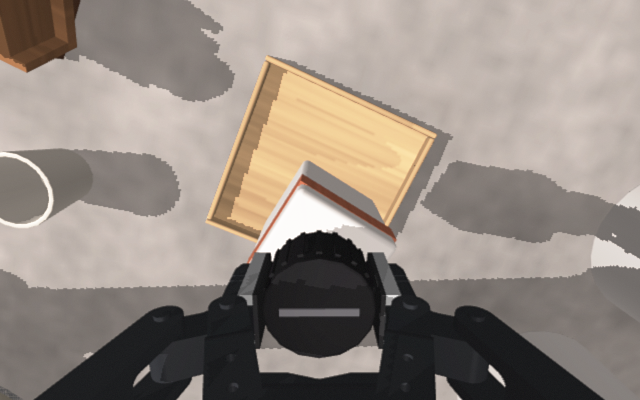

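View pics/scene8.png

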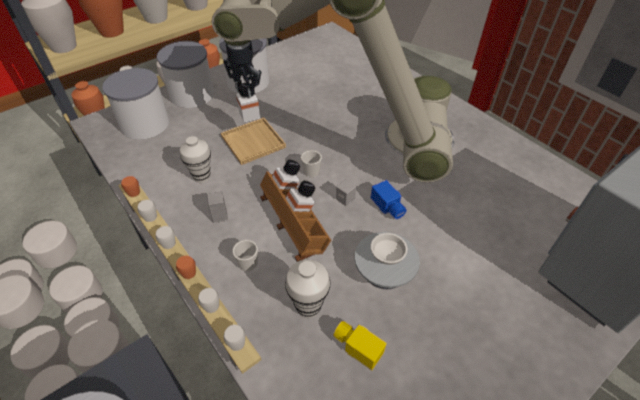

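```bash
python3 - <<'E'
from h import *
d=env.get_image("wrist")
for u,v in((267,58),(436,135),(207,222)): print(plane(d,u,v,.018))
st()
E
```

```text
[ 0.57400408 -0.26358294  0.018     ]
[ 0.55561986 -0.42969375  0.018     ]
[ 0.40970761 -0.24439615  0.018     ]
t 9.3 pos [ 0.4839 -0.337   0.2012] F [-0.5  1.  -2.8] T [-0.    0.03  0.04] Tz -0.035 w 0.0421 q [-46.4  27.   70.9   0.   82.   26.7]
```

Emit:
apply_moves(plan=[{"tx": 0, "ty": 0, "tz": -25, "rx": 0, "ry": 0, "rz": 0, "jaw": -1}, {"tx": 0, "ty": 0, "tz": -50, "rx": 0, "ry": 0, "rz": 0, "jaw": -1}, {"tx": 0, "ty": 0, "tz": -75, "rx": 0, "ry": 0, "rz": 0, "jaw": -1}, {"tx": 0, "ty": 0, "tz": -90, "rx": 0, "ry": 0, "rz": 0, "jaw": -1}, {"tx": 0, "ty": 0, "tz": -98, "rx": 0, "ry": 0, "rz": 0, "jaw": -1}, {"tx": 0, "ty": 0, "tz": -101, "rx": 0, "ry": 0, "rz": 0, "jaw": -1}, {"tx": 0, "ty": 0, "tz": -101, "rx": 0, "ry": 0, "rz": 0, "jaw": -1}])

```text
time_s: 10.0
position: [0.4842, -0.3372, 0.1009]
tool_rot: [[0.957, 0.291, 0.003], [0.291, -0.957, -0.002], [0.002, 0.003, -1.0]]
ft_force: [0.1, -0.6, -3.6]
grip_width: 0.0422
```

```bash
python3 - <<'E'
from h import *
st();print(env.observe()["tool_rot"][:,2])
E
```

```text
t 10.0 pos [ 0.4842 -0.3372  0.1009] F [ 0.1 -0.6 -3.6] T [ 0.03 -0.01 -0.02] Tz 0.024 w 0.0422 q [-46.4  32.5  79.    0.   68.3  26.7]
[ 0.00271369 -0.00223739 -0.99999381]
```

Emit:
apply_moves(plan=[{"tx": 0, "ty": 0, "tz": -2, "rx": 0, "ry": 0, "rz": 0, "jaw": -1}, {"tx": 0, "ty": 0, "tz": -4, "rx": 0, "ry": 0, "rz": 0, "jaw": -1}, {"tx": 0, "ty": 0, "tz": -6, "rx": 0, "ry": 0, "rz": 0, "jaw": -1}, {"tx": 0, "ty": 0, "tz": -7, "rx": 0, "ry": 0, "rz": 0, "jaw": -1}])

```text
time_s: 10.4
position: [0.4841, -0.3372, 0.0938]
tool_rot: [[0.957, 0.291, 0.003], [0.291, -0.957, -0.002], [0.002, 0.003, -1.0]]
ft_force: [0.5, -0.5, -3.6]
grip_width: 0.0422
```

Emit:
apply_moves(plan=[{"tx": 0, "ty": 0, "tz": -1, "rx": 0, "ry": 0, "rz": 0, "jaw": -1}, {"tx": 0, "ty": 0, "tz": -2, "rx": 0, "ry": 0, "rz": 0, "jaw": -1}])

```text
time_s: 10.6
position: [0.4842, -0.3373, 0.0918]
tool_rot: [[0.957, 0.291, 0.003], [0.291, -0.957, -0.002], [0.002, 0.003, -1.0]]
ft_force: [0.4, -1.4, -4.8]
grip_width: 0.0422
```

Emit:
apply_moves(plan=[{"tx": 0, "ty": 0, "tz": -1, "rx": 0, "ry": 0, "rz": 0, "jaw": -1}, {"tx": 0, "ty": 0, "tz": -1.5, "rx": 0, "ry": 0, "rz": 0, "jaw": -1}])

```text
time_s: 10.8
position: [0.4843, -0.3374, 0.0915]
tool_rot: [[0.957, 0.291, 0.003], [0.291, -0.957, -0.003], [0.002, 0.004, -1.0]]
ft_force: [-2.5, 3.2, 8.8]
grip_width: 0.0421
```

Emit:
apply_moves(plan=[{"tx": 0, "ty": 0, "tz": -0.7, "rx": 0, "ry": 0, "rz": 0, "jaw": -1}, {"tx": 0, "ty": 0, "tz": -1, "rx": 0, "ry": 0, "rz": 0, "jaw": -1}])

```text
time_s: 11.0
position: [0.4843, -0.3374, 0.0914]
tool_rot: [[0.957, 0.291, 0.004], [0.291, -0.957, -0.004], [0.003, 0.005, -1.0]]
ft_force: [-4.1, 2.8, 9.2]
grip_width: 0.0422
```

Emit:
apply_moves(plan=[{"tx": 0, "ty": 0, "tz": 0, "rx": 0, "ry": 0, "rz": 0, "jaw": -0.0}, {"tx": 0, "ty": 0, "tz": 0, "rx": 0, "ry": 0, "rz": 0, "jaw": 0.5}, {"tx": 0, "ty": 0, "tz": 0, "rx": 0, "ry": 0, "rz": 0, "jaw": 1}, {"tx": 0, "ty": 0, "tz": 0, "rx": 0, "ry": 0, "rz": 0, "jaw": 1}, {"tx": 0, "ty": 0, "tz": 0, "rx": 0, "ry": 0, "rz": 0, "jaw": 1}, {"tx": 0, "ty": 0, "tz": 20, "rx": 0, "ry": 0, "rz": 0, "jaw": 1}, {"tx": 0, "ty": 0, "tz": 60, "rx": 0, "ry": 0, "rz": 0, "jaw": 1}, {"tx": 0, "ty": 0, "tz": 100, "rx": 0, "ry": 0, "rz": 0, "jaw": 1}, {"tx": -30, "ty": 30, "tz": 140, "rx": 0, "ry": 0, "rz": 0, "jaw": 1}, {"tx": -60, "ty": 60, "tz": 160, "rx": 0, "ry": 0, "rz": 0, "jaw": 1}])

```text
time_s: 12.0
position: [0.4273, -0.2807, 0.251]
tool_rot: [[0.957, 0.291, 0.006], [0.291, -0.957, -0.006], [0.004, 0.007, -1.0]]
ft_force: [0.4, -0.4, 0.1]
grip_width: 0.0855
```

```bash
python3 - <<'E'
from h import *
st()
D={n:env.get_image(n) for n in("scene","side","wrist")}
for n,d in D.items(): cv2.imwrite(f"pics/{n}9.png",d["image"][:,:,::-1])
crop(D["scene"]["image"],200,90,150,130,5,"pics/scene9c.png")
E
```

```text
t 12.0 pos [ 0.4273 -0.2807  0.251 ] F [ 0.4 -0.4  0.1] T [-0.04 -0.03 -0.02] Tz 0.021 w 0.0855 q [-46.6  16.9  78.5   0.   84.1  26.5]
```

View pics/side9.png

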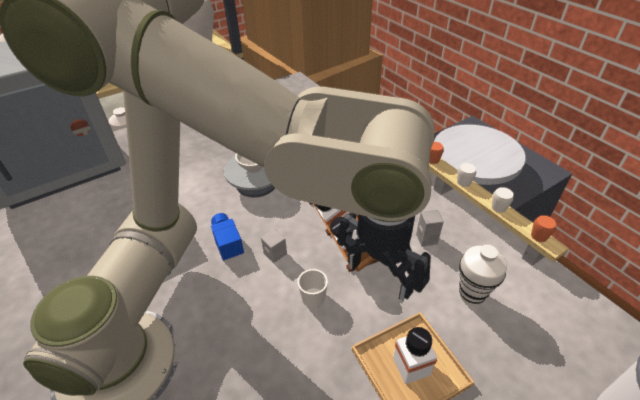

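View pics/scene9c.png

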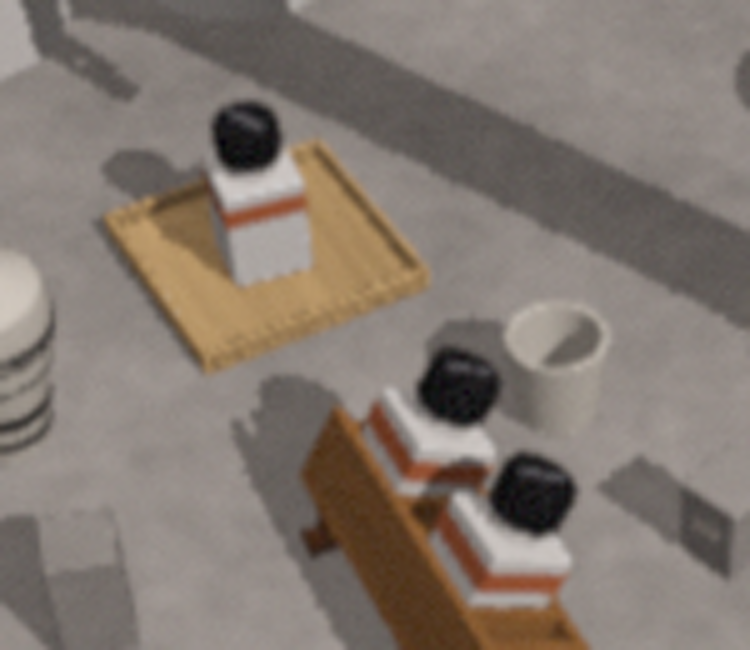

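View pics/wrist9.png

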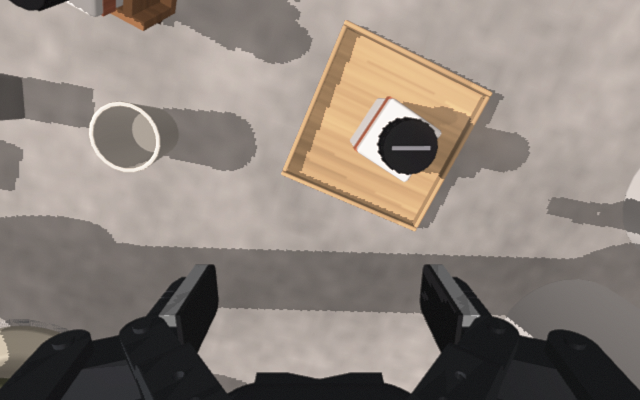

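```bash
python3 - <<'E'
from h import *
print(env.close_job()); st()
E
```

```text
the job is handed in; nothing more can be done
None
the job is handed in; nothing more can be done
```

The jar with the loose cap, at the rack's +y end next to the wheel, now stands upright near the centre of the tray with its cap screwed home. I handed the job in at about 12.2 s.

- **Finding it:** I twisted two caps about 15° clockwise. The middle cap was tight: it took about 0.67 N m, the fingers slipped on it and its mark ended where it began. The +y cap turned freely at about 0.16 N m. I did not twist the third cap, since exactly one is loose.
- **Screwing home:** With the jar still in the rack, I turned the loose cap until the torque rose to about 1.3 N m and the fingers slipped. After letting go and gripping again, one more degree already gave 0.5 N m, so it was at its stop.
- **Placing:** I slid the jar out along its axis and lowered it in small steps. The contact reading was about 9 N, with the tool within 0.2 mm of the expected height. After opening, the tool rose and moved clear.

In the last pictures the jar is upright in the tray and the other two jars are in the rack. The cup and posts by the tray and rack look undisturbed, and so does the vase near the tray. The arm hides the other vase and cup, and the gripper never worked near them. No check failed, but the final cap angle was judged only from the torque and the mark on the cap. I estimate about 42° of turn, which agrees with the stop, but I had no direct reading of the joint.

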